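# Open the child-safe medicine cabinet

### The job

Open the little child-safe medicine cabinet on the bathroom shelf: slide the orange-ridged tab aside, press the red button it covers so that the door pops ajar, then reach into the door gap from above, feel for the hidden spring catch behind the door, hold it down while pulling the door past it, and swing the door open until it stands about square to the cabinet. Do not force anything, leave the tab slid aside, and do not disturb the ring dish on top or the things standing around.

Things in the scene. Friction and masses are not known exactly. Their poses are not given: they have to be found in the camera images.
- cabinet: Fixed grey box, 160 deep (x) x 260 wide (y) x 200 mm high, origin at the centre of its underside; its front (the blue door) faces its own -x, roughly towards the robot. Its position and yaw change from run to run.
- hinge (a point): Point on the door's upright hinge axis at the height of the cabinet's top (200 mm above the shelf), fixed to the cabinet with the cabinet's axes: 80 mm in front of (-x) and 125 mm to the left of (+y) the cabinet's origin.
- door (a joint): Blue handleless door, 250 mm wide, 14 mm thick. 0 = shut; positive = open angle in rad (to 1.75), the free edge swinging out towards the cabinet's -x. Stays where it is left. Latched until the red button is pressed; then a pusher pops it ajar to 0.2 rad or a little more. From there it opens only until its safety catch stops it, at 0.2 to 0.4 rad, where the gap at the catch is about 45 mm.
- door_edge (a point): Top of the door's free vertical edge at the inner face, moving with the door: 250 mm from the hinge axis, 200 mm above the shelf. At open angle a the door runs from the hinge axis along (-sin a, -cos a) in the cabinet's x, y; its inner face passes through the hinge axis.
- tab (a joint): Child-lock tab: black shutter, 60 (cabinet x) x 44 mm (cabinet y), on rails on the cabinet's top. 0 = over the button; slides along the cabinet's +y (towards the hinge side) to its stop at 0.055 m. About 1.5 N moves it; it stays where left. It starts at 0 to 0.006.
- tab_ridge (a point): Middle of the upper edge of the orange upright ridge on the shutter, moving with it: ridge 40 mm (cabinet x) x 6 mm (cabinet y), standing 18 mm above the shutter plate, its top 237 mm above the shelf. It is at the shutter's -y end.
- button_top (a point): Centre of the top of the round red button, 28 mm across, in the middle (front to back) of the cabinet's top, 213 mm above the shelf. Travel 6 mm straight down, 1.5 N at first and 4.5 N fully down; the latch lets go at about 4 mm. The shutter's plate, 216 to 220 mm above the shelf, covers it until the tab is slid aside.
- dish: Small white ceramic ring dish, 64 mm across, 20 mm high, loose on the cabinet's top near its hinge end; origin at the centre of its underside. Leave alone.
- canister: Chrome swab canister, 74 mm across, 108 mm high, standing on the shelf beside the cabinet; origin at the centre of its underside. Leave alone.
- tub: Orange open hair tie tub, 84 mm across, 55 mm high, standing on the shelf on the cabinet's other side; origin at the centre of its underside. Leave alone.
- tweezers: Steel tweezers, 100 mm long, 6 mm high, lying on the shelf near the cabinet; origin at the centre of the underside. Leave alone.
- door_face (a point): Point on the door's inner face, moving with it, 160 mm from the hinge axis, 185 mm above the shelf. The hidden catch, a yellow bar 18 mm wide along the door, 17 mm deep, its top at this height, sticks out 59 mm inwards from this face. Its middle is 120 to 200 mm from the hinge axis, differs each run, is not measured: seen from above through the gap, or felt by a fingertip sweeping sideways.
- gap_edge (a point): Middle of the top front edge of the cabinet's body, 200 mm above the shelf, facing the door. The catch's upturned tip hooks behind this edge. The yellow bar is sprung and goes straight down up to 14 mm: 1.5 N at first touch, 6 N at 12 mm; unhooked from 9 mm down. Hold it down while the door there moves the next 20 mm. Nothing else is in the gap down to 160 mm above the shelf.

How it is judged (in metres and radians):
On the way, in this order (a step that is already met when the one before it is completed fails the run):
1. the tab is slid aside, door still shut (value of joint tab above 0.04 m and value of joint door below 0.05 rad), for 0.1 s.
2. the door has popped ajar (value of joint door above 0.1 rad), for 0.1 s.
3. the door is past its safety catch (value of joint door above 0.6 rad), for 0.1 s.
At the end, for the whole second after the job is handed in: The door stands still, open by more than 1.25 rad (about 72 degrees); the tab is still slid at least 40 mm aside; the dish has moved less than 20 mm and canister, tub and tweezers less than 30 mm, canister and tub upright (value of joint door above 1.25 rad and velocity of joint door between -0.05 and 0.05 rad/s and value of joint tab above 0.04 m and distance of dish from where it was at the start of the episode below 0.02 m and distance of each of canister, tub, tweezers from where it was at the start of the episode below 0.03 m and angle between each of canister, tub's own z axis and vertical below 0.2 rad); the robot touches nothing.
It fails at once if the cabinet or its door is struck or forced with more than 45 N (contact force between any of the fingers, the arm and cabinet above 45 N).
It fails at once if the ring dish is pushed about (20 mm or more) (distance of dish from where it was at the start of the episode above 0.02 m).
It fails at once if canister, tub or tweezers are displaced by 30 mm or more (distance of any of canister, tub, tweezers from where it was at the start of the episode above 0.03 m).
It also fails if it takes over 54 s, if anything falls off the work surface, if the arm or the gripper's body presses on something with over 40 N, if the wrist force passes 120 N, or if a joint passes its speed limit or range.

### The arm

A 7-joint arm with a two-finger parallel gripper is mounted at the origin on the work surface. World frame = base frame: x ahead of the robot, y to its left, z up, the work surface at z = 0. Lengths are in m, angles in degrees, forces in N, time in s.
With the tool pointing down it reaches from about 0.425 to 0.875 m from the base axis. Payload 4.7 kg.
Tool frame: the origin (TCP) lies midway between the tips of the shut fingers; the grasp point (between the pads) lies 19 mm behind it; z points along the fingers, y is the line along which they close (so a half turn about z gives the same grasp; the last joint's range is limited). The gripper opens to 87 mm and grips with 3 to 60 N. Pads are 19 mm wide; open, the fingers measure 117 mm over their backs; the gripper's body (75 mm by 190 mm) begins 51 mm behind the grasp point.
Start: joints at [69.334, 18.392, -4.016, 83.108, 1.295, 78.541, -3.26], TCP at [0.238, -0.605, 0.223] pointing down, gripper open.
Joint ranges: [-163.93, 163.93], [-17.29, 119.83], [-79.2, 71.16], [3.27, 140.29], [-89.18, 269.18], [5.43, 117.66], [-154.24, 154.24]. Speed limits (degrees/s): [147.25, 147.25, 180, 180, 180, 180, 180].

### API

Orientations are given as [roll, pitch, yaw] about the fixed x, y, z axes, in that order (R = Rz(yaw) Ry(pitch) Rx(roll)).
In Python, from cell import env gives the robot as it stands. The module is installed in compiled form; this text tells all that it offers.
- The arm moves only by the tool step_arm, never from a script. Its argument "rows" is a list of rows, each an object with "angular": the turn, a rotation vector about the tool's x, y, z in units of pi rad (1.0 is pi rad), a list of three; "slide": the shift along the tool's x, y, z in units of 500 mm (1.0 is 500 mm), a list of three; "jaw": the opening, from 0 (shut) to 1 (fully open). A call has 1 to 10 rows; each row shifts and turns the commanded pose from where the row before left it, along the tool's axes as they then stand; what a row does not reach is not made up. A row lasts 1/8 s, in which the tool goes at most 62.5 mm and 10.7 degrees, less where a joint would pass 70% of its speed; a pose out of reach is approached as far as the arm can. A call with a number of a shift or a turn outside -1 to 1 is refused whole. A call with a gripper value outside its range is refused whole. The fingers move at their own pace and stop on an object; "newtons" is the grip in N (left out, the last holds). Time passes only in rows, so rows that do not move let the fingers close. It gives the time, the measured TCP pose, the force, the opening and the grip force at its end, in the units of the state.
- env.get_obs(): the state, without advancing time (a new reading comes with each control period).
- env.read_camera(name): name is "scene" or "side" or "wrist"; returns the picture (480x640x3 uint8, red, green, blue); there is no depth.
- env.camera_info(name): a dict with "fx", "fy", "cx", "cy" (pixels), "k1" (the pictures are not rectified: a ray, as slopes to the right and down, at radius r is drawn at 1 + k1 r^2 times it, then the intrinsics apply), "R" (3x3) and "t" (3): a world point X has camera coordinates R X + t. Camera axes: x right, y down, z forward; pixel columns grow to the right and rows downward; lengths in m; the calibration is good to about 2 mm. A picture is of the moment at which its call begins: read the wrist's pose just before it. camera_info takes no time and is no camera call; for the wrist camera it gives the pose at the moment of the call.
- env.sign_off(): hands the job in; it is judged then, once.
The state is a dict: "time_s": time; "qpos": joint angles; "joint_velocities": joint speeds; "effort": joint torques, N m; "tool_pos": TCP position; "tool_rot": TCP orientation; "force": force on the tool from outside, world axes, zero at the start; "wrist_torque": the same for the moment, N m; "grip_width": finger opening in m; "grasp_force": force on a finger pad.
Only numpy, scipy, OpenCV 4.12 (cv2) and the standard library are available. Lean on these libraries where they do the work, as an engineer would, in place of code of your own. Each camera call takes 0.05 s, during which the arm holds its last target. There are 200 camera calls.

## Working session

There is one attempt and no reset: what is moved stays moved. The work goes in short steps, Python scripts to look and compute and a tool call to move; the robot and the scene stay as the last step left them, time stands still between calls to the robot, and variables do not carry over. Pictures are saved under pics/ and viewed, at most 10 in all, crops included, and the job is handed in when it is done.

Besides the shell and the picture viewer there is one more tool, called after "Request:" by a JSON object that holds its "op" and its "data". step_arm: Moves the arm, as the interface text tells. Shifts and turns lie within -1 to 1; 1 stands for 500 mm of shift or pi rad of turn. Its arguments: {"type":"object","properties":{"rows":{"type":"array"},"newtons":{"type":"number"}},"required":["rows"]}

```bash
mkdir -p pics
cat > h.py <<'E'
import numpy as np, cv2
from cell import env
from scipy.spatial.transform import Rotation as Rn
def ray(ci,uv):
    K=np.array([[ci['fx'],0,ci['cx']],[0,ci['fy'],ci['cy']],[0,0,1.]])
    p=cv2.undistortPoints(np.array([[uv]],float),K,np.array([ci['k1'],0,0,0.]))[0,0]
    R=np.array(ci['R']);t=np.array(ci['t'])
    return -R.T@t, R.T@np.array([p[0],p[1],1])
def onz(ci,uv,z):
    o,d=ray(ci,uv); return o+d*(z-o[2])/d[2]
def tri(a,b):
    (o1,d1),(o2,d2)=a,b
    A=np.stack([d1,-d2],1); s=np.linalg.lstsq(A,o2-o1,rcond=None)[0]
    p,q=o1+d1*s[0],o2+d2*s[1]; return (p+q)/2,np.linalg.norm(p-q)
def proj(ci,X):
    R=np.array(ci['R']);t=np.array(ci['t']);c=R@np.array(X)+t;x,y=c[:2]/c[2];f=1+ci['k1']*(x*x+y*y)
    return np.array([ci['fx']*x*f+ci['cx'],ci['fy']*y*f+ci['cy']])
def blobs(im,lo,hi,amin=40):
    h=cv2.cvtColor(im,cv2.COLOR_RGB2HSV);m=cv2.inRange(h,lo,hi)
    n,l,s,c=cv2.connectedComponentsWithStats(m)
    return [(s[i].tolist(),c[i].round(1).tolist()) for i in range(1,n) if s[i][4]>=amin],m
def delta(dw):
    "world shift -> tool slide units (total)"
    o=env.get_obs(); return tool_R(o).T@np.array(dw)/0.5
def tool_R(o): return Rn.from_euler('xyz',o['tool_rot'],degrees=True).as_matrix()
def pic(n,f):
    im=env.read_camera(n);cv2.imwrite('pics/'+f,im[:,:,::-1]);return im
E
python3 - <<'E'
from h import *
o=env.get_obs();print(o)
for n in ('scene','side'):
    im=pic(n,n+'0.png');ci=env.camera_info(n);print(n,ci)
    print('orange',blobs(im,(5,150,120),(18,255,255))[0]);print('red',blobs(im,(0,150,100),(4,255,255))[0]);print('blue',blobs(im,(95,100,60),(125,255,255),200)[0])
E
```

```text
{'time_s': 0.0, 'qpos': array([69.335176  , 18.44029561, -4.01567885, 83.17474593,  1.29608227,
       78.53977057, -3.26041341]), 'joint_velocities': array([ 0.05180182, -0.01856418,  0.01835387,  0.08056155,  0.05164419,
        0.0257775 ,  0.01059865]), 'effort': array([ 5.74469232e-04, -4.91284740e+01, -4.03621383e-01, -3.12527883e+01,
       -6.39656698e-02,  4.37753170e-02,  1.75606178e-04]), 'tool_pos': array([ 0.23768524, -0.60439629,  0.22144889]), 'tool_rot': array([-1.79890491e+02,  6.69259536e-03,  2.14745191e+01]), 'force': array([ 0.41789324, -0.61317436, -0.17629136]), 'wrist_torque': array([-0.00600234,  0.01583391, -0.00226428]), 'grasp_force': 0.0, 'grip_width': 0.08723265441408076}
scene {'fx': 456.78099542118184, 'fy': 456.78099542118184, 'cx': 314.09915612966336, 'cy': 238.3480838567065, 'k1': -0.015263150947593453, 'R': array([[ 8.97792412e-01,  4.40418356e-01,  6.75459633e-04],
       [ 2.31063444e-01, -4.69715859e-01, -8.52042662e-01],
       [-3.74937954e-01,  7.65113510e-01, -5.23471916e-01]]), 't': array([-0.54448481,  0.00515488,  1.25665517])}
orange [([436, 25, 6, 29, 42], [438.7, 38.4]), ([461, 102, 20, 24, 67], [469.3, 115.1]), ([329, 348, 27, 8, 147], [341.0, 351.5])]
red []
blue [([294, 183, 29, 51, 261], [308.1, 209.2])]
side {'fx': 464.1585164089022, 'fy': 464.1585164089022, 'cx': 313.9120074107149, 'cy': 243.22474537380137, 'k1': -0.11520116101042965, 'R': array([[-0.7110258 , -0.70311513,  0.00845174],
       [-0.36764479,  0.36148159, -0.85683626],
       [ 0.59939939, -0.61233992, -0.51551934]]), 't': array([0.42000548, 0.3444502 , 0.80194565])}
orange [([394, 173, 60, 27, 632], [423.9, 186.2])]
red []
blue [([263, 219, 67, 53, 422], [295.7, 245.4]), ([5, 395, 37, 30, 785], [22.8, 409.2]), ([55, 470, 37, 10, 280], [73.2, 475.3])]
```

View pics/scene0.png

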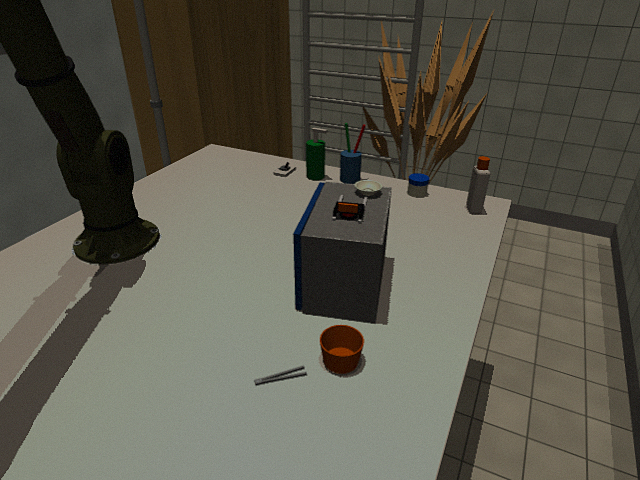

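View pics/side0.png

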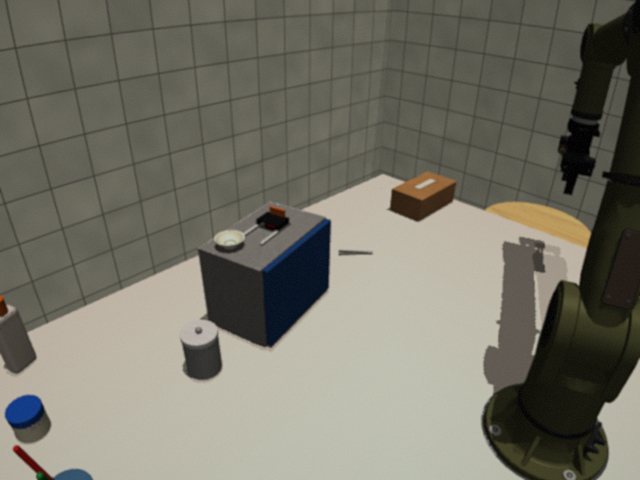

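Run:
```python
from h import *
s=env.camera_info('scene');d=env.camera_info('side')
P={'fl':((322,184),(265,269)),'fr':((299,236),(330,220)),'bl':((391,190),(201,249)),'br':((385,241),(272,205))}
for k,(a,b) in P.items():
    print(k,tri(ray(s,a),ray(d,b)),onz(s,a,.2),onz(d,b,.2))
print('ridge',tri(ray(s,(348,208)),ray(d,(277,210))))
print('dish',onz(s,(368,188),.22),onz(d,(229,239),.22))
print('can',onz(d,(202,370),0),'tub',onz(s,(342,335),.055),'tw',onz(s,(256,382),0),onz(s,(305,371),0))
```

```text
fl (array([0.53248814, 0.19536654, 0.19719565]), np.float64(0.0014597989050813215)) [0.53476035 0.18892851 0.2       ] [0.53010274 0.19808653 0.2       ]
fr (array([ 0.59018791, -0.04440295,  0.19464394]), np.float64(0.008920962650105163)) [ 0.59719888 -0.04828884  0.2       ] [ 0.57875961 -0.03824555  0.2       ]
bl (array([0.68997387, 0.24059792, 0.19405344]), np.float64(0.00226221756804416)) [0.69375658 0.23027167 0.2       ] [0.67960954 0.24551236 0.2       ]
br (array([0.7480827 , 0.00165797, 0.19725346]), np.float64(0.017344314018523665)) [0.75375779 0.00814749 0.2       ] [0.7311567  0.00616776 0.2       ]
ridge (array([0.65829715, 0.05209144, 0.22872973]), np.float64(0.001327973895017661))
dish [0.6553653  0.17623227 0.22      ] [0.64302362 0.1985036  0.22      ]
can [0.57136579 0.34473779 0.        ] tub [ 0.72476322 -0.121414    0.055     ] tw [ 6.10332431e-01 -2.49910767e-01 -1.11022302e-16] [ 0.67903682 -0.18683401  0.        ]
```

Run:
```python
from h import *
o=env.get_obs();c=env.camera_info('wrist');R=tool_R(o)
print('cam in tool',R.T@(-c['R'].T@c['t']-o['tool_pos']),'axes in tool\n',(R.T@c['R'].T).round(3),c['fx'])
t=np.array([.60,.07,.42]);dw=t-o['tool_pos'];print(delta(dw),delta([0,0,.2]))
```

```text
cam in tool [ 0.07762299 -0.00024053 -0.16100295] axes in tool
 [[-0.    -0.959 -0.285]
 [ 1.    -0.     0.   ]
 [-0.    -0.285  0.959]] 352.4515625262835
[ 1.16806173 -0.99063414 -0.39528128] [-4.52912784e-05 -6.83518887e-04 -3.99999413e-01]
```

Request:
{"op": "step_arm", "data": {"rows": [{"angular": [0, 0, 0], "slide": [0, 0, -0.119], "jaw": 0}, {"angular": [0, 0, 0], "slide": [0, 0, -0.119], "jaw": 0}, {"angular": [0, 0, 0], "slide": [0, 0, -0.119], "jaw": 0}, {"angular": [0, 0, 0], "slide": [0.079, -0.071, 0], "jaw": 0}, {"angular": [0, 0, 0], "slide": [0.079, -0.071, 0], "jaw": 0}, {"angular": [0, 0, 0], "slide": [0.079, -0.071, 0], "jaw": 0}, {"angular": [0, 0, 0], "slide": [0.079, -0.071, 0], "jaw": 0}, {"angular": [0, 0, 0], "slide": [0.079, -0.071, 0], "jaw": 0}, {"angular": [0, 0, 0], "slide": [0.079, -0.071, 0], "jaw": 0}, {"angular": [0, 0, 0], "slide": [0.079, -0.071, 0], "jaw": 0}]}}

```text
time_s: 1.35
tool_pos: [0.4047, -0.2706, 0.4007]
tool_rot: [-180.0, 0.0, 21.5]
force: [0.7, 0.6, 0.3]
grip_width: 0.0017
grasp_force: 0.0
```

Request:
{"op": "step_arm", "data": {"rows": [{"angular": [0, 0, 0], "slide": [0.079, -0.071, 0], "jaw": 0}, {"angular": [0, 0, 0], "slide": [0.079, -0.071, 0], "jaw": 0}, {"angular": [0, 0, 0], "slide": [0.079, -0.071, 0], "jaw": 0}, {"angular": [0, 0, 0], "slide": [0.079, -0.071, 0], "jaw": 0}, {"angular": [0, 0, 0], "slide": [0.079, -0.071, 0], "jaw": 0}, {"angular": [0, 0, 0], "slide": [0.079, -0.071, 0], "jaw": 0}, {"angular": [0, 0, 0.022], "slide": [0.079, -0.071, 0], "jaw": 0}, {"angular": [0, 0, 0.022], "slide": [0, 0, 0], "jaw": 0}, {"angular": [0, 0, 0], "slide": [0, 0, 0], "jaw": 0}]}}

```text
time_s: 2.48
tool_pos: [0.5705, 0.0605, 0.4003]
tool_rot: [-180.0, 0.1, 13.7]
force: [0.1, -0.3, 0.1]
grip_width: 0.0007
grasp_force: 0.0
```

Run:
```python
from h import *
o=env.get_obs();print(o['time_s'],o['tool_pos'],o['tool_rot'],o['qpos'],o['force'])
c=env.camera_info('wrist');im=pic('wrist','w0.png');np.save('w0.npy',im)
import pickle;pickle.dump(c,open('w0.pkl','wb'))
print('orange',blobs(im,(3,150,80),(18,255,255))[0])
```

```text
2.475 [0.57053385 0.0604557  0.40032403] [-1.79987978e+02  7.58184454e-02  1.36603529e+01] [ 25.02528245  10.94277923 -40.33859014  74.67713531   7.09722438
  96.96226757 -90.27970426] [ 0.12626906 -0.29761833  0.13573719]
orange [([448, 83, 60, 61, 2843], [477.6, 112.8]), ([341, 108, 7, 46, 318], [344.0, 130.5])]
```

View pics/w0.png

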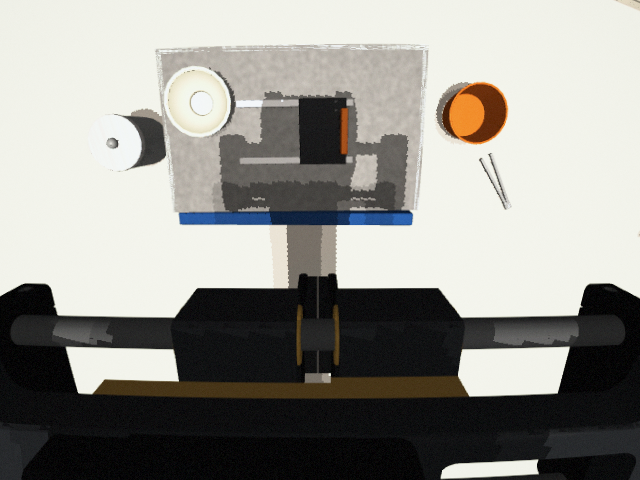

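Run:
```python
from h import *
import pickle;c=pickle.load(open('w0.pkl','rb'));im=np.load('w0.npy');s=env.camera_info('scene')
q=[onz(c,p,.2) for p in ((157,50),(428,46),(415,211),(174,212))]
for a in q:print(a)
print('edges',[np.linalg.norm(q[i]-q[i-1]) for i in range(4)])
for i,j in ((3,2),(0,1)):
    e=q[i]-q[j];print('yaw',np.degrees(np.arctan2(-e[0],e[1])))
for i,j in ((0,3),(1,2)):
    e=q[i]-q[j];print('yaw',np.degrees(np.arctan2(e[1],e[0])))
m=np.mean(q,0);print('centre',m)
b,mk=blobs(im,(95,120,50),(125,255,255),200);print(b)
d=[onz(c,p,.2) for p in ((180,213),(412,213))];e=d[0]-d[1];print('door',d,np.linalg.norm(e),np.degrees(np.arctan2(-e[0],e[1])))
r=onz(c,(344,130.5),.237);print('ridge',r,'tri',tri(ray(c,(345,130.5)),ray(s,(348,207))))
yw=np.radians(13.6);ex=np.array([np.cos(yw),np.sin(yw),0]);ey=np.array([-ex[1],ex[0],0])
print('ridge loc',(r-m)@ex,(r-m)@ey)
sl=onz(c,(322,131),.22);print('shutter centre',(sl-m)@ex,(sl-m)@ey,onz(c,(299,131),.22),onz(c,(353,131),.22))
dd=onz(c,(198,102),.22);print('dish',(dd-m)@ex,(dd-m)@ey)
```

```text
[0.6853782  0.24512262 0.2       ]
[ 0.7481796  -0.00355977  0.2       ]
[ 0.59319033 -0.0397267   0.2       ]
[0.53222324 0.20733583 0.2       ]
edges [np.float64(0.15774752953929708), np.float64(0.25648966491995157), np.float64(0.1591531313336493), np.float64(0.254473726308487)]
yaw 13.861816790156222
yaw 14.172947275823796
yaw 13.859374284719085
yaw 13.134991602265165
centre [0.63974284 0.10229299 0.2       ]
[([179, 211, 234, 14, 2947], [299.3, 217.8])]
door [array([0.53264937, 0.20089674, 0.2       ]), array([ 0.59037668, -0.03729841,  0.2       ])] 0.24509053611640688 13.623140248491552
ridge [0.6531821  0.05629341 0.237     ] tri (array([0.65485731, 0.05530527, 0.22845236]), np.float64(0.002726739664163892))
ridge loc 0.002245991913722165 -0.04786993256450703
shutter centre 0.0018223187456676664 -0.028606546231229137 [0.6431927  0.09575544 0.22      ] [0.65512703 0.04683269 0.22      ]
dish 0.028295728815026656 0.08562065490854365
```

Request:
{"op": "step_arm", "data": {"rows": [{"angular": [0, 0, 0], "slide": [0.053, 0.035, 0.02], "jaw": 0}, {"angular": [0, 0, 0], "slide": [0.053, 0.035, 0.05], "jaw": 0}, {"angular": [0, 0, 0], "slide": [0.053, 0.034, 0.08], "jaw": 0}, {"angular": [0, 0, 0], "slide": [0, 0, 0.08], "jaw": 0}, {"angular": [0, 0, 0], "slide": [0, 0, 0.06], "jaw": 0}, {"angular": [0, 0, 0], "slide": [0, 0, 0.04], "jaw": 0}, {"angular": [0, 0, 0], "slide": [0, 0, 0.022], "jaw": 0}, {"angular": [0, 0, 0], "slide": [0, 0, 0], "jaw": 0}]}}

```text
time_s: 3.52
tool_pos: [0.66, 0.0278, 0.2251]
tool_rot: [180.0, 0.0, 13.5]
force: [0.8, -0.2, 0.7]
grip_width: 0.0001
grasp_force: 0.0
```

Request:
{"op": "step_arm", "data": {"rows": [{"angular": [0, 0, 0], "slide": [0, -0.015, 0], "jaw": 0}, {"angular": [0, 0, 0], "slide": [0, -0.015, 0], "jaw": 0}, {"angular": [0, 0, 0], "slide": [0, -0.015, 0], "jaw": 0}, {"angular": [0, 0, 0], "slide": [0, -0.015, 0], "jaw": 0}]}}

```text
time_s: 4.03
tool_pos: [0.6533, 0.0574, 0.2257]
tool_rot: [179.9, -0.1, 13.5]
force: [1.0, -2.3, 1.1]
grip_width: 0.0004
grasp_force: 0.9
```

Request:
{"op": "step_arm", "data": {"rows": [{"angular": [0, 0, 0], "slide": [0, -0.015, 0], "jaw": 0}, {"angular": [0, 0, 0], "slide": [0, -0.015, 0], "jaw": 0}, {"angular": [0, 0, 0], "slide": [0, -0.015, 0], "jaw": 0}, {"angular": [0, 0, 0], "slide": [0, -0.015, 0], "jaw": 0}, {"angular": [0, 0, 0], "slide": [0, 0, 0], "jaw": 0}]}}

```text
time_s: 4.65
tool_pos: [0.6455, 0.0881, 0.2248]
tool_rot: [-179.9, 0.0, 13.7]
force: [0.4, 0.1, -0.2]
grip_width: 0.0006
grasp_force: 0.0
```

Request:
{"op": "step_arm", "data": {"rows": [{"angular": [0, 0, 0], "slide": [0, 0.02, 0], "jaw": 0}, {"angular": [0, 0, 0], "slide": [0, 0, -0.1], "jaw": 0}, {"angular": [0, 0, 0], "slide": [-0.06, 0, -0.1], "jaw": 0}, {"angular": [0, 0, 0], "slide": [-0.06, 0, 0], "jaw": 0}, {"angular": [0, 0, 0], "slide": [0, 0, 0], "jaw": 0}]}}

```text
time_s: 5.28
tool_pos: [0.5893, 0.0615, 0.3261]
tool_rot: [179.9, -0.1, 13.5]
force: [0.8, 0.3, -0.8]
grip_width: 0.0004
grasp_force: 0.0
```

Run:
```python
from h import *
import pickle
o=env.get_obs();print(o['time_s'],o['tool_pos'],o['tool_rot'],o['force'])
c=env.camera_info('wrist');im=pic('wrist','w1.png');np.save('w1.npy',im);pickle.dump(c,open('w1.pkl','wb'))
m=np.array([.640,.102,0]);y=np.radians(13.8);ex=np.array([np.cos(y),np.sin(y),0]);ey=np.array([-ex[1],ex[0],0])
for n,lo,hi,z in (('orange',(5,150,80),(18,255,255),.237),('red',(0,150,60),(3,255,255),.213),('red2',(170,150,60),(180,255,255),.213)):
    for b,q in blobs(im,lo,hi)[0]:
        p=onz(c,q,z);print(n,b,q,p,(p-m)@ex,(p-m)@ey)
```

```text
5.275 [0.58930438 0.0615228  0.32612947] [ 1.79889277e+02 -6.40402428e-02  1.34624405e+01] [ 0.80532794  0.33508264 -0.76441213]
orange [466, 91, 67, 70, 3731] [499.0, 125.4] [ 0.70014298 -0.04148327  0.237     ] 0.02418134847272748 -0.15368763284271653
orange [276, 130, 11, 58, 483] [281.1, 158.3] [0.64226672 0.10007232 0.237     ] 0.0017414753268119797 -0.0024127281878697235
red [302, 138, 36, 37, 1038] [319.6, 156.0] [0.64861907 0.07379043 0.213     ] 0.001641349953620079 -0.02945121345232667
```

View pics/w1.png

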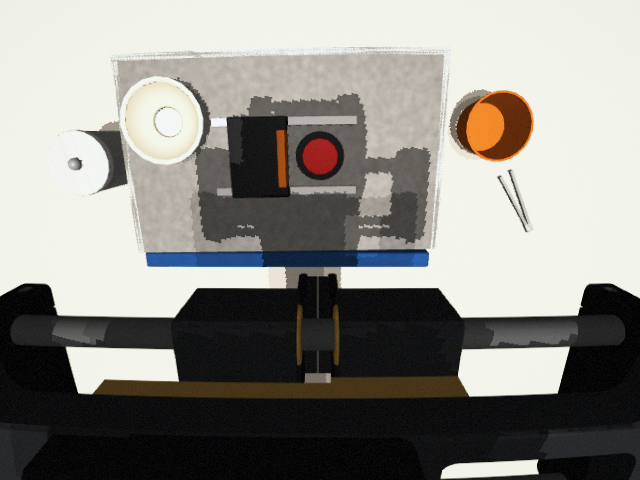

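Request:
{"op": "step_arm", "data": {"rows": [{"angular": [0, 0, 0], "slide": [0.06, 0.004, 0], "jaw": 0}, {"angular": [0, 0, 0], "slide": [0.06, 0.003, 0.06], "jaw": 0}, {"angular": [0, 0, 0], "slide": [0, 0, 0.08], "jaw": 0}, {"angular": [0, 0, 0], "slide": [0, 0, 0.06], "jaw": 0}, {"angular": [0, 0, 0], "slide": [0, 0, 0.016], "jaw": 0}, {"angular": [0, 0, 0], "slide": [0, 0, 0.006], "jaw": 0}, {"angular": [0, 0, 0], "slide": [0, 0, 0.006], "jaw": 0}, {"angular": [0, 0, 0], "slide": [0, 0, 0.006], "jaw": 0}, {"angular": [0, 0, 0], "slide": [0, 0, 0.002], "jaw": 0}, {"angular": [0, 0, 0], "slide": [0, 0, 0], "jaw": 0}]}}

```text
time_s: 6.58
tool_pos: [0.65, 0.0734, 0.208]
tool_rot: [180.0, -0.1, 13.5]
force: [1.0, -0.2, 4.9]
grip_width: 0.0002
grasp_force: 2.0
```

Request:
{"op": "step_arm", "data": {"rows": [{"angular": [0, 0, 0], "slide": [0, 0, -0.05], "jaw": 0}, {"angular": [0, 0, 0], "slide": [0, 0, -0.1], "jaw": 0}, {"angular": [0, 0, 0], "slide": [-0.05, 0, -0.1], "jaw": 0}, {"angular": [0, 0, 0], "slide": [-0.075, 0, -0.09], "jaw": 0}, {"angular": [0, 0, 0], "slide": [-0.08, 0, -0.044], "jaw": 0}, {"angular": [0, 0, 0], "slide": [0, 0, 0], "jaw": 0}]}}

```text
time_s: 7.32
tool_pos: [0.5486, 0.0494, 0.4018]
tool_rot: [179.8, -0.2, 13.5]
force: [-0.1, -0.1, -1.0]
grip_width: 0.0001
grasp_force: 0.0
```

Run:
```python
from h import *
import pickle
o=env.get_obs();print(o['time_s'],o['tool_pos'],o['tool_rot'],o['force'])
c=env.camera_info('wrist');im=pic('wrist','w2.png');np.save('w2.npy',im);pickle.dump(c,open('w2.pkl','wb'))
m=np.array([.640,.102,0]);y=np.radians(13.8);ex=np.array([np.cos(y),np.sin(y),0]);ey=np.array([-ex[1],ex[0],0])
for n,lo,hi,z in (('orange',(5,150,80),(18,255,255),.237),('yellow',(20,120,40),(36,255,255),.185),('blue',(95,120,40),(125,255,255),.2)):
    for b,q in blobs(im,lo,hi)[0]:
        p=onz(c,q,z);print(n,b,q,p,(p-m)@ex,(p-m)@ey)
```

```text
7.325 [0.54860752 0.04941459 0.40184726] [179.81391597  -0.23068074  13.50728293] [-0.06006752 -0.14256255 -0.95275395]
orange [444, 65, 60, 62, 2912] [473.3, 95.7] [ 0.68896173 -0.05905299  0.237     ] 0.00913188374751369 -0.1680830874698365
orange [282, 81, 8, 48, 348] [285.6, 103.9] [0.64221873 0.09990171 0.237     ] 0.0016541749703254639 -0.0025669595976541794
yellow [278, 189, 21, 26, 428] [287.9, 200.8] [0.54822413 0.08143714 0.185     ] -0.09403162741548637 0.001922320227027055
blue [170, 190, 228, 63, 5733] [293.0, 215.4] [0.53719592 0.07236988 0.2       ] -0.10690434130611326 -0.004252615879556686
blue [297, 191, 13, 16, 150] [302.6, 198.8] [0.55681528 0.06645566 0.2       ] -0.08926204430458502 -0.014675985765724334
```

View pics/w2.png

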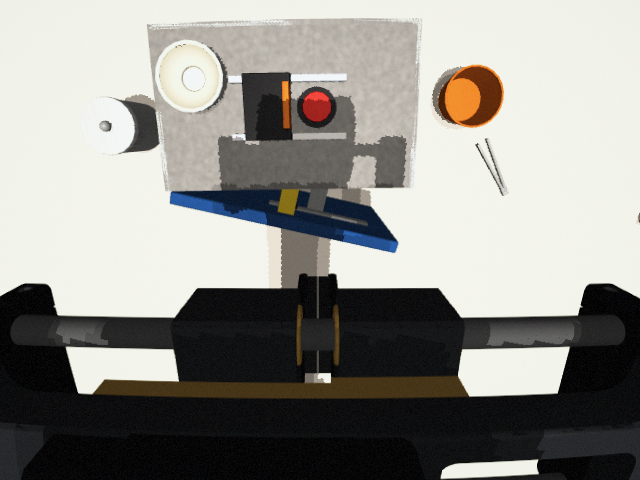

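```bash
cat >> h.py <<'E'
M=np.array([.640,.102,0]);YW=np.radians(13.8);EX=np.array([np.cos(YW),np.sin(YW),0]);EY=np.array([-EX[1],EX[0],0])
H=M-.08*EX+.125*EY
def dpt(r,off,a):
    "world xy: r along door from hinge, off inward from inner face, at angle a"
    u=-np.sin(a)*EX-np.cos(a)*EY; n=np.cos(a)*EX-np.sin(a)*EY
    return (H+r*u+off*n)[:2]
def go(p,z):
    o=env.get_obs();d=np.array([*p,z])-o['tool_pos'];return (tool_R(o).T@d/.5).round(3)
def loc(p): return np.array([(p-M)@EX,(p-M)@EY]).round(4)
E
python3 - <<'E'
from h import *
import pickle
c=pickle.load(open('w2.pkl','rb'))
print('H',H)
for p in ((171,192),(397,241),(250,209),(397,251),(168,203)):
    P=onz(c,p,.2);print(p,P,loc(P),loc(P)-[-.08,.125])
a=loc(onz(c,(397,241),.2))-[-.08,.125];print('angle',np.arctan2(-a[0],-a[1]),np.hypot(*a))
for p in ((288,190),(288,214)): print('bar',loc(onz(c,p,.185))-[-.08,.125])
o=env.get_obs();print(o['qpos'])
print(dpt(.215,.02,.22),go(dpt(.215,.02,.22),.28))
E
```

```text
H [0.53249258 0.20430911 0.        ]
(171, 192) [0.53218577 0.2021004  0.2       ] [-0.0808  0.1229] [-0.0008 -0.0021]
(397, 241) [ 0.53571003 -0.04302598  0.2       ] [-0.1359 -0.116 ] [-0.0559 -0.241 ]
(250, 209) [0.53344649 0.11786859 0.2       ] [-0.0997  0.0408] [-0.0197 -0.0842]
(397, 251) [ 0.5247883  -0.04640355  0.2       ] [-0.1473 -0.1166] [-0.0673 -0.2416]
(168, 203) [0.51980164 0.20378853 0.2       ] [-0.0924  0.1275] [-0.0124  0.0025]
angle 0.2279198219231302 0.2473980800248862
bar [-0.0022 -0.1235]
bar [-0.0287 -0.1228]
[ 28.57547968   7.58187102 -41.09413713  77.94720634   5.12084934
  96.1869606  -88.20424145]
[ 0.55697182 -0.01022706] [-0.013  0.119  0.24 ]
```

Request:
{"op": "step_arm", "data": {"rows": [{"angular": [0, 0, 0], "slide": [-0.007, 0.06, 0], "jaw": 0}, {"angular": [0, 0, 0], "slide": [-0.006, 0.059, 0.04], "jaw": 0}, {"angular": [0, 0, 0.035], "slide": [0, 0, 0.1], "jaw": 0}, {"angular": [0, 0, 0.035], "slide": [0, 0, 0.1], "jaw": 0}, {"angular": [0, 0, 0], "slide": [0, 0, 0], "jaw": 0}]}}

```text
time_s: 8.0
tool_pos: [0.5545, -0.0104, 0.2734]
tool_rot: [-179.9, 0.6, 1.0]
force: [-0.1, -0.6, 1.0]
grip_width: 0.0008
grasp_force: 0.0
```

Run:
```python
from h import *
o=env.get_obs();print(o['time_s'],o['tool_pos'],o['tool_rot'])
print(go(dpt(.215,.022,.228),.185), go(dpt(.215,.0095,.33),.185))
```

```text
8.0 [ 0.55448612 -0.01035573  0.27339602] [-179.90765185    0.61997495    1.03974704]
[0.007 0.    0.177] [-0.061 -0.     0.177]
```

Request:
{"op": "step_arm", "data": {"rows": [{"angular": [0, 0, 0], "slide": [0.007, 0, 0.05], "jaw": 0}, {"angular": [0, 0, 0], "slide": [0, 0, 0.06], "jaw": 0}, {"angular": [0, 0, 0], "slide": [0, 0, 0.04], "jaw": 0}, {"angular": [0, 0, 0], "slide": [0, 0, 0.027], "jaw": 0}, {"angular": [0, 0, 0], "slide": [0, 0, 0], "jaw": 0}]}}

```text
time_s: 8.62
tool_pos: [0.561, -0.0098, 0.1906]
tool_rot: [-180.0, 0.0, 1.0]
force: [0.6, 0.4, -0.3]
grip_width: 0.0005
grasp_force: 0.0
```

Request:
{"op": "step_arm", "data": {"rows": [{"angular": [0, 0, 0], "slide": [-0.012, 0, 0], "jaw": 0}, {"angular": [0, 0, 0], "slide": [-0.01, 0, 0], "jaw": 0}, {"angular": [0, 0, 0], "slide": [-0.01, 0, 0], "jaw": 0}, {"angular": [0, 0, 0], "slide": [-0.01, 0, 0], "jaw": 0}, {"angular": [0, 0, 0], "slide": [-0.01, 0, 0], "jaw": 0}]}}

```text
time_s: 9.25
tool_pos: [0.5344, -0.0104, 0.1907]
tool_rot: [180.0, -0.0, 1.0]
force: [0.5, 0.1, 0.8]
grip_width: 0.0006
grasp_force: 0.1
```

Request:
{"op": "step_arm", "data": {"rows": [{"angular": [0, 0, 0], "slide": [-0.008, 0, 0], "jaw": 0}, {"angular": [0, 0, 0], "slide": [-0.008, 0, 0], "jaw": 0}]}}

```text
time_s: 9.5
tool_pos: [0.5267, -0.0104, 0.1906]
tool_rot: [-180.0, -0.1, 1.0]
force: [3.2, 1.3, -1.2]
grip_width: 0.0007
grasp_force: 1.6
```

Request:
{"op": "step_arm", "data": {"rows": [{"angular": [0, 0, 0], "slide": [-0.006, 0, 0], "jaw": 0}, {"angular": [0, 0, 0], "slide": [-0.006, 0, 0], "jaw": 0}]}}

```text
time_s: 9.75
tool_pos: [0.5237, -0.0101, 0.1909]
tool_rot: [-179.9, -0.4, 1.0]
force: [11.8, 1.4, -7.2]
grip_width: 0.0006
grasp_force: 5.6
```

Run:
```python
from h import *
o=env.get_obs();p=o['tool_pos'];l=loc(p)-[-.08,.125]
r=np.hypot(*l);a=np.arctan2(-l[0],-l[1])+np.arcsin(.0095/r);print(o['time_s'],p,o['force'],r,a)
for off in (.011,.014):print(go(dpt(.124,off+.004,a),.24),go(dpt(.124,off,a),.19))
```

```text
9.75 [ 0.5236504  -0.0101159   0.19093848] [11.78388901  1.36984609 -7.20358158] 0.21457236541549335 0.32623716166330646
[ 0.03  -0.179 -0.098] [ 0.021 -0.18   0.002]
[ 0.036 -0.178 -0.098] [ 0.027 -0.179  0.002]
```

Request:
{"op": "step_arm", "data": {"rows": [{"angular": [0, 0, 0], "slide": [0.012, 0, 0], "jaw": 0}, {"angular": [0, 0, 0], "slide": [0.004, 0, -0.05], "jaw": 0}, {"angular": [0, 0, 0.015], "slide": [0, 0, -0.05], "jaw": 0}, {"angular": [0, 0, 0.015], "slide": [0.008, -0.09, 0], "jaw": 0}, {"angular": [0, 0, 0], "slide": [0, -0.08, 0], "jaw": 0}, {"angular": [0, 0, 0], "slide": [0, 0, 0], "jaw": 0}]}}

```text
time_s: 10.5
tool_pos: [0.5362, 0.0784, 0.2407]
tool_rot: [-179.9, 0.1, -4.1]
force: [0.6, -0.2, 0.5]
grip_width: 0.0007
grasp_force: 0.0
```

Run:
```python
from h import *
import pickle
o=env.get_obs();p=o['tool_pos'];print(o['time_s'],p,o['tool_rot'],o['force'],loc(p))
c=env.camera_info('wrist');im=pic('wrist','w3.png');np.save('w3.npy',im)
for n,lo,hi,z in (('yellow',(20,120,40),(36,255,255),.185),('orange',(5,150,80),(18,255,255),.237)):
    for b,q in blobs(im,lo,hi)[0]: print(n,b,q,loc(onz(c,q,z)))
a=.322;print(go(dpt(.124,.013,a),.19))
```

```text
10.5 [0.53621899 0.07843489 0.24068874] [-1.79922867e+02  5.68354091e-02 -4.05160818e+00] [ 0.61372104 -0.23822979  0.4751342 ] [-0.1064  0.0019]
yellow [299, 215, 29, 59, 1512] [313.1, 245.9] [-0.0988  0.0023]
orange [493, 0, 85, 42, 2674] [533.5, 17.0] [-0.0137 -0.1257]
orange [229, 24, 46, 95, 1410] [250.8, 71.2] [ 0.0011 -0.0025]
[-0.003 -0.008  0.101]
```

View pics/w3.png

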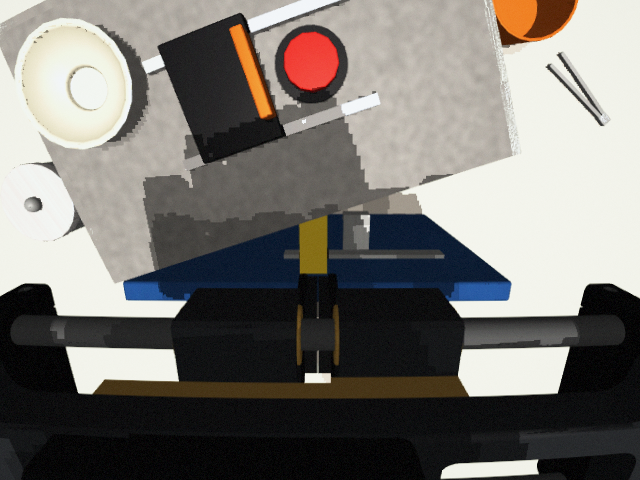

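Request:
{"op": "step_arm", "data": {"rows": [{"angular": [0, 0, 0], "slide": [0, -0.005, 0.05], "jaw": 0}, {"angular": [0, 0, 0], "slide": [0, 0, 0.04], "jaw": 0}, {"angular": [0, 0, 0], "slide": [0, 0, 0.02], "jaw": 0}, {"angular": [0, 0, 0], "slide": [0, 0, 0.006], "jaw": 0}, {"angular": [0, 0, 0], "slide": [0, 0, 0.006], "jaw": 0}, {"angular": [0, 0, 0], "slide": [0, 0, 0.006], "jaw": 0}, {"angular": [0, 0, 0], "slide": [0, 0, 0.005], "jaw": 0}, {"angular": [0, 0, 0], "slide": [0, 0, 0], "jaw": 0}]}}

```text
time_s: 11.55
tool_pos: [0.5379, 0.0761, 0.1745]
tool_rot: [180.0, -0.1, -4.5]
force: [0.8, -3.2, 5.5]
grip_width: 0.0008
grasp_force: 2.7
```

Request:
{"op": "step_arm", "data": {"rows": [{"angular": [0, 0, 0], "slide": [0, 0, 0.002], "jaw": 0}, {"angular": [0, 0, 0], "slide": [-0.006, 0, 0], "jaw": 0}, {"angular": [0, 0, 0], "slide": [-0.006, 0, 0], "jaw": 0}, {"angular": [0, 0, 0.01], "slide": [-0.008, 0, 0], "jaw": 0}, {"angular": [0, 0, 0.01], "slide": [-0.008, 0, 0], "jaw": 0}]}}

```text
time_s: 12.18
tool_pos: [0.5239, 0.0776, 0.1737]
tool_rot: [180.0, -0.1, -8.1]
force: [0.0, -3.7, 5.1]
grip_width: 0.0004
grasp_force: 2.8
```

Request:
{"op": "step_arm", "data": {"rows": [{"angular": [0, 0, 0.01], "slide": [-0.008, 0, 0], "jaw": 0}, {"angular": [0, 0, 0.01], "slide": [-0.008, 0, 0], "jaw": 0}, {"angular": [0, 0, 0.01], "slide": [-0.008, 0, 0], "jaw": 0}]}}

```text
time_s: 12.55
tool_pos: [0.5119, 0.0792, 0.1736]
tool_rot: [179.9, -0.1, -13.5]
force: [-0.2, -4.3, 6.0]
grip_width: 0.0008
grasp_force: 2.9
```

Request:
{"op": "step_arm", "data": {"rows": [{"angular": [0, 0, 0.016], "slide": [-0.012, -0.0003, 0], "jaw": 0}, {"angular": [0, 0, 0.016], "slide": [-0.013, -0.0003, 0], "jaw": 0}, {"angular": [0, 0, 0.016], "slide": [-0.013, -0.0003, 0], "jaw": 0}, {"angular": [0, 0, 0.016], "slide": [-0.013, -0.0003, 0], "jaw": 0}, {"angular": [0, 0, 0], "slide": [0, 0, 0], "jaw": 0}]}}

```text
time_s: 13.18
tool_pos: [0.4868, 0.0881, 0.1733]
tool_rot: [179.9, 0.0, -25.0]
force: [-1.4, -4.0, 6.4]
grip_width: 0.0003
grasp_force: 2.9
```

Run:
```python
from h import *
o=env.get_obs();p=o['tool_pos'];l=loc(p)-[-.08,.125];r=np.hypot(*l)
print(o['time_s'],p,o['tool_rot'],o['force'],r,np.arctan2(-l[0],-l[1])+np.arcsin(.0095/r),o['qpos'])
im=pic('wrist','w4.png')
```

```text
13.175 [0.48680121 0.08812538 0.17332082] [ 1.79913694e+02  7.19277818e-03 -2.49705058e+01] [-1.43160091 -3.95785236  6.41805623] 0.12482796161117109 0.6919578108149247 [  26.33328558    3.45476445  -40.66742787  107.22000084    2.45771923
   70.23520909 -130.08708604]
```

View pics/w4.png

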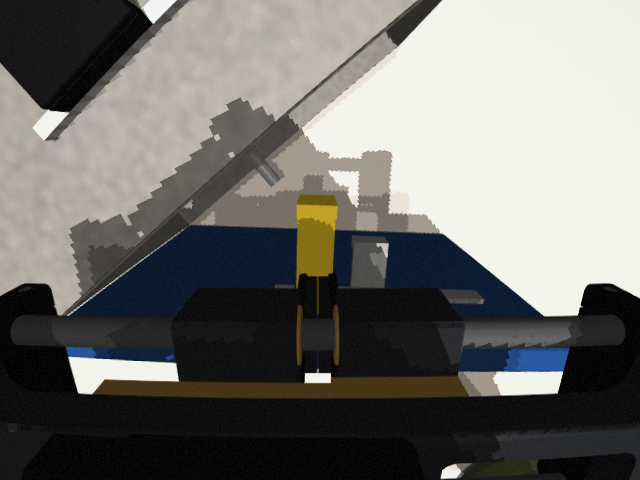

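Run:
```python
from h import *
o=env.get_obs();prev=np.array([*o['tool_pos'][:2],0]);R=tool_R(o)
for a in np.arange(.7,1.51,.1):
    ph=a-.677;h=.0095*np.cos(ph)+.015*abs(np.sin(ph))
    p=np.array([*dpt(.125-.02*(a-.7)/.8,h,a),0]);print(round(a,2),p[:2].round(4),np.hypot(*p[:2]).round(3),(R.T@(p-prev)/.5).round(4));prev=p
```

```text
0.7 [0.4859 0.0879] 0.494 [-0.0018  0.0011  0.    ]
0.8 [0.4771 0.0945] 0.486 [-0.0216 -0.0045 -0.    ]
0.9 [0.4689 0.1017] 0.48 [-0.0208 -0.0063 -0.    ]
1.0 [0.4616 0.1096] 0.474 [-0.0199 -0.008  -0.    ]
1.1 [0.4551 0.118 ] 0.47 [-0.0189 -0.0097 -0.    ]
1.2 [0.4494 0.1268] 0.467 [-0.0178 -0.0113 -0.    ]
1.3 [0.4446 0.1361] 0.465 [-0.0165 -0.0128 -0.    ]
1.4 [0.4408 0.1457] 0.464 [-0.0151 -0.0141 -0.    ]
1.5 [0.4379 0.1555] 0.465 [-0.0135 -0.0154 -0.    ]
```

Request:
{"op": "step_arm", "data": {"rows": [{"angular": [0, 0, 0], "slide": [0, 0, -0.018], "jaw": 0}, {"angular": [0, 0, 0], "slide": [0, 0, -0.019], "jaw": 0}, {"angular": [0, 0, 0], "slide": [0, 0, 0], "jaw": 0}]}}

```text
time_s: 13.6
tool_pos: [0.4879, 0.0893, 0.1922]
tool_rot: [-179.9, -0.0, -24.9]
force: [0.1, 0.4, -0.0]
grip_width: 0.0004
grasp_force: 0.0
```

Request:
{"op": "step_arm", "data": {"rows": [{"angular": [0, 0, 0], "slide": [-0.012, -0.002, 0], "jaw": 0}, {"angular": [0, 0, 0], "slide": [-0.011, -0.003, 0], "jaw": 0}, {"angular": [0, 0, 0], "slide": [-0.01, -0.003, 0], "jaw": 0}, {"angular": [0, 0, 0], "slide": [-0.01, -0.003, 0], "jaw": 0}, {"angular": [0, 0, 0], "slide": [-0.01, -0.004, 0], "jaw": 0}, {"angular": [0, 0, 0], "slide": [-0.01, -0.004, 0], "jaw": 0}]}}

```text
time_s: 14.35
tool_pos: [0.4626, 0.1105, 0.1915]
tool_rot: [180.0, 0.0, -25.0]
force: [0.6, -0.4, 0.4]
grip_width: 0.0003
grasp_force: 0.4
```

Request:
{"op": "step_arm", "data": {"rows": [{"angular": [0, 0, 0], "slide": [-0.01, -0.005, 0], "jaw": 0}, {"angular": [0, 0, 0], "slide": [-0.009, -0.005, 0], "jaw": 0}, {"angular": [0, 0, 0], "slide": [-0.009, -0.006, 0], "jaw": 0}, {"angular": [0, 0, 0], "slide": [-0.009, -0.006, 0], "jaw": 0}]}}

```text
time_s: 14.85
tool_pos: [0.4506, 0.1283, 0.1915]
tool_rot: [180.0, 0.0, -25.0]
force: [0.3, -0.3, 0.2]
grip_width: 0.0003
grasp_force: 0.4
```

Request:
{"op": "step_arm", "data": {"rows": [{"angular": [0, 0, 0], "slide": [-0.008, -0.006, 0], "jaw": 0}, {"angular": [0, 0, 0], "slide": [-0.008, -0.007, 0], "jaw": 0}, {"angular": [0, 0, 0], "slide": [-0.008, -0.007, 0], "jaw": 0}, {"angular": [0, 0, 0], "slide": [-0.007, -0.007, 0], "jaw": 0}, {"angular": [0, 0, 0], "slide": [-0.007, -0.008, 0], "jaw": 0}, {"angular": [0, 0, 0], "slide": [-0.006, -0.008, 0], "jaw": 0}]}}

```text
time_s: 15.6
tool_pos: [0.4398, 0.1572, 0.1915]
tool_rot: [180.0, 0.0, -25.0]
force: [0.0, -1.4, 1.0]
grip_width: 0.0006
grasp_force: 0.4
```

Run:
```python
from h import *
o=env.get_obs();p=o['tool_pos'];l=loc(p)-[-.08,.125];r=np.hypot(*l)
print(o['time_s'],p,o['tool_rot'],o['force'],r,np.arctan2(-l[0],-l[1])+np.arcsin(.017/r),o['qpos'])
```

```text
15.6 [0.43981479 0.15718531 0.19150251] [ 1.79996882e+02  5.65226385e-03 -2.49622245e+01] [ 0.00386461 -1.38046074  0.96168616] 0.10393810658271585 1.5050494150989904 [  23.11512477   -1.82862902  -44.64559185  109.13580027   -1.35174565
   72.17622947 -136.06413571]
```

Estimated door angle is about 1.5 rad. I'll back off from the door, lift, and check.

Request:
{"op": "step_arm", "data": {"rows": [{"angular": [0, 0, 0], "slide": [0.003, 0.012, 0], "jaw": 0}, {"angular": [0, 0, 0], "slide": [0, 0, -0.06], "jaw": 0}, {"angular": [0, 0, 0], "slide": [0, 0, -0.1], "jaw": 0}, {"angular": [0, 0, 0], "slide": [0.06, 0, -0.1], "jaw": 0}, {"angular": [0, 0, 0], "slide": [0.06, 0, -0.1], "jaw": 0}, {"angular": [0, 0, 0], "slide": [0, 0, 0], "jaw": 0}, {"angular": [0, 0, 0], "slide": [0, 0, 0], "jaw": 0}]}}

```text
time_s: 16.48
tool_pos: [0.4927, 0.1255, 0.3708]
tool_rot: [180.0, 0.1, -25.0]
force: [-0.2, 1.2, -0.4]
grip_width: -0.0
grasp_force: 0.0
```

Run:
```python
from h import *
o=env.get_obs();print(o['time_s'],o['tool_pos'],o['force'],o['joint_velocities'].round(2))
a=pic('scene','s5.png');b=pic('side','d5.png');s=env.camera_info('scene');d=env.camera_info('side')
c=np.hstack([a[140:400,220:520],b[160:420,120:420]]);cv2.imwrite('pics/c5.png',c[:,:,::-1])
for an in (1.3,1.5): print(an,proj(s,[*dpt(.25,0,an),.2])-[220,140],proj(d,[*dpt(.25,0,an),.2])-[120,160]+[300,0])
```

```text
16.475 [0.49272247 0.12547382 0.37075247] [-0.21197353  1.21152701 -0.4054099 ] [-0.28 -0.4  -0.65  1.95  0.09 -0.03 -0.13]
1.3 [ 0.08671447 43.81092465] [571.44870389 131.27682776]
1.5 [ 4.48227894 35.38852135] [564.89248376 147.49774086]
```

View pics/c5.png

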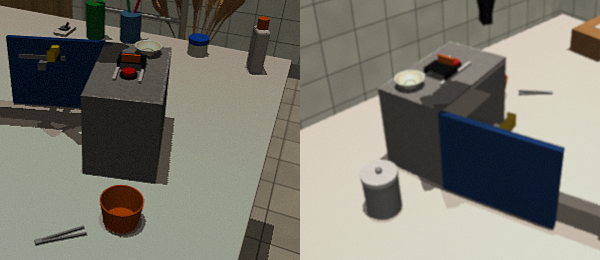

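The door stands at about 1.5 rad: its free edge sits at (8,36) and (563,148) in the two crops, where 1.5 rad should put it. The tab is still aside, and the dish, canister, tub and tweezers look unmoved.

```bash
python3 -c "
from cell import env
print(env.sign_off())"
```

```text
the job is handed in; nothing more can be done
None
```

I handed the job in at about 17 s of the 54 s allowed: the door stands open at about 1.5 rad, the tab is about 46 mm aside, the dish and other items look undisturbed, and the gripper is clear; the sign-off returned no verdict.

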